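# Set the bag sealer's heat lever by clicks and start it

## Task

Set the bag sealer for the green packets: with a fingertip, push the red heat lever from off through the clicks and stop in the third one, without running past it; push it from behind only, without pinching it. Then press the green button fully down with a fingertip and let it come up again, with the lever still resting in the third click, and leave everything else standing as it is.

Things in the scene. Friction and masses are not known exactly. Their poses are not given: they have to be found in the camera images.
- sealer: mint-green bag sealer fixed to the table, 170 mm deep (its x), 380 mm wide (its y); origin at the centre of its underside, on the table, z up. Flat deck 70 mm above the table. A steel jaw and white jaw bar, up to 107 mm above the table, fill the deck beyond x = +37 mm. On the line x = -35 mm stand the lever, the button (y = +120 mm) and a 4 mm tall orange lamp (y = +165 mm)
- heat_lever (a joint): travel of the heat lever in m towards the sealer's +y: its centre is at y = -85 mm + travel on the sealer. It starts at 0, off. Five detents (clicks) follow at 0.020, 0.040, 0.060 (the third), 0.080 and 0.100, each 10 mm past a crest. Slow pushing takes up to about 5 N on the way up to a crest, almost none at it; past it the lever springs ahead by itself into the detent, and rests within 1 mm of it when let go
- third_mark (a point): the third detent: middle of the broad red cross mark on the deck plate, x = -35, y = -25 mm on the sealer, 70 mm above the table; the lever's centre rests above it when set. The aluminium plate under the lever has five cross marks, one per detent, 20 mm apart; the other four are thin and black
- lever_top (a point): centre of the top of the heat lever's paddle, 110 mm above the table. The paddle is an upright red block, 28 mm across (sealer's x), 14 mm thick along its travel (sealer's y), and reaches from 2 to 40 mm above the deck. Its rear face, to push on, looks to the sealer's -y, where the deck is clear; the front face looks to +y
- start_button (a joint): travel of the green push button in m, 0 up, 0.006 fully down; pressed straight down against a spring of 5 N at full travel, comes back up by itself. It counts as pressed beyond 0.004
- start_button_top (a point): centre of the top of the green button when up, 92 mm above the table; the button is 30 mm across, in a black collar 46 mm across and 12 mm tall
- vial: small amber vial with a white cap, 26 mm across, 42 mm tall, standing loose on the sealer's deck between the lever's scale and the button; leave it alone; origin at the centre of its underside
- packet_bundle: bundle of green packets, about 70 x 100 x 40 mm, loose on the table; leave it alone; origin at the centre of its underside
- spatula: spatula with a red handle, 170 mm long, lying loose on the table; leave it alone; origin at the centre of its underside
- blue_jar: blue jar, 60 mm across, 85 mm tall, loose on the table; leave it alone; origin at the centre of its underside
- green_jar: green jar, 60 mm across, 85 mm tall, loose on the table; leave it alone; origin at the centre of its underside
- tape_roll: yellow roll of tape, 90 mm across, 24 mm tall, lying loose on the table; leave it alone; origin at the centre of its underside
- mug: white mug, 76 mm across plus its handle, 90 mm tall, loose on the table; leave it alone; origin at the centre of its underside

How it is judged:
By the outcome, as a careful person would: the job done as asked, in the order asked, and still so for the second after the job is handed in, with the robot touching nothing.
It also fails if it takes over 53 s, if anything falls off the work surface, if the arm or the gripper's body presses on something with over 40 N, if the wrist force passes 120 N, or if a joint passes its speed limit or range.

## Robot

A 6-joint arm with a two-finger parallel gripper is mounted at the origin on the work surface. World frame = base frame: x ahead of the robot, y to its left, z up, the work surface at z = 0. Lengths are in mm, angles in rad, forces in N, time in s.
With the tool pointing down it reaches from about 400 to 925 mm from the base axis. Payload 12.5 kg.
Tool frame: the origin (TCP) lies at the very end of the fingers, on their centre line; the grasp point (between the pads) lies 19 mm behind it; z points along the fingers, y is the line along which they close (so a half turn about z gives the same grasp; the last joint's range is limited). The gripper opens to 95 mm and grips with 3 to 60 N. Pads are 20 mm wide; open, the fingers measure 119 mm over their backs; the gripper's body (75 mm by 180 mm) begins 59 mm behind the grasp point.
Start: joints at [1.205, 0.491, 1.559, -0, 1.092, -0.106], TCP at [160.537, 604.049, 214.661] pointing down, gripper open.
Joint ranges: [-3.1, 3.1], [-0.84, 2.19], [0.05, 2.79], [-1.13, 4.28], [0.06, 2.93], [-2.69, 2.69]. Speed limits (rad/s): [2.22, 2.22, 2.79, 3.14, 3.14, 3.14].

## Interface

Orientations are given as [roll, pitch, yaw] about the fixed x, y, z axes, in that order (R = Rz(yaw) Ry(pitch) Rx(roll)).
In Python, from cell import state, imaging, env, spot_in, mark_of gives the robot as it stands. The module is installed in compiled form; this text tells all that it offers.
- The arm moves only by the tool step_arm, never from a script. Its argument "increments" is a list of rows, each an object with "slide": the shift along the tool's x, y, z in m, a list of three; "roll": the turn about the tool's z in rad. A call has 1 to 5 rows; each row is the pose to reach, as a shift and turn from the pose commanded when the call began, along the tool's axes at that moment; what a row does not reach only later rows make up. A row lasts 1/8 s, in which the tool goes at most 62.5 mm and 10.7 degrees, less where a joint would pass 70% of its speed; a pose out of reach is approached as far as the arm can. A call with a gripper value outside its range is refused whole. "fingers" is the opening, from 0 (shut) to 1 (fully open), set as the call begins (left out, the last holds). The fingers move at their own pace and stop on an object; the grip force is fixed at half the most. Time passes only in rows, so rows that repeat a pose let the fingers close. It gives the time, the measured TCP pose, the force, the opening and the grip force at its end, in the units of the state.
- state(): the state, without advancing time (a new reading comes with each control period).
- imaging.read_camera(name): name is "side" or "top" or "wrist"; returns a dict with "color" (480x640x3 uint8, red, green, blue), "z_map" (480x640 float32, mm along the optical axis (not along the pixel's ray), 0 where there is no reading), "intrinsics" (3x3 intrinsics, pixels), "camera_from_world" (4x4, takes a point from world to camera coordinates). Camera axes: x right, y up, looking along -z (the intrinsics and any distortion apply to the point x, -y, -z); pixel columns grow to the right and rows downward; lengths in mm; the calibration is good to about 2 mm. A picture is of the moment at which its call begins.
- env.job_done(): hands the job in; it is judged then, once.
Trained networks look in the newest picture that a camera, given by its name, has taken for a name from the list of things; names that differ only in an ending like _2 or _b are one class to them, and where a whole thing is asked for, a point or a joint stands for the part that bears it (a point fixed in the world has none). Each returns a list of dicts, best first, with "confidence" (0 to 1); they miss things now and then, are a little off and sometimes report something else, mostly with a low value. They report only what shows in the picture. A call takes as long as a camera call.
- spot_in(camera, target): "bbox" ([left, top, right, bottom] in pixels, round what is visible of it).
- mark_of(camera, target): "uv" ([column, row] in pixels: a listed point, or the origin of a listed thing).
The state is a dict: "t": time; "joints": joint angles; "qvel": joint speeds; "tau": joint torques, N m; "eef_pos": TCP position; "tcp_rot": TCP orientation; "ft_force": force on the tool from outside, world axes, zero at the start; "moment": the same for the moment, N m; "opening": opening from 0.0 (shut) to 1.0 (fully open); "grip_force": force on a finger pad.
Only numpy, scipy, OpenCV 4.12 (cv2) and the standard library are available. Lean on these libraries where they do the work, as an engineer would, in place of code of your own. Each camera call takes 0.05 s, during which the arm holds its last target. There are 200 camera calls.

## Working session

There is one attempt and no reset: what is moved stays moved. The work goes in short steps, Python scripts to look and compute and a tool call to move; the robot and the scene stay as the last step left them, time stands still between calls to the robot, and variables do not carry over. Pictures are saved under pics/ and viewed, at most 10 in all, crops included, and the job is handed in when it is done.

Besides the shell and the picture viewer there is one more tool, called after "Emit:" as name([rows], argument=value, ...), one row to a line, values as JSON. step_arm: Moves the arm, as the interface text tells. Its arguments: {"type":"object","properties":{"increments":{"type":"array"},"fingers":{"type":"number"}},"required":["increments"]}

```bash
mkdir -p pics
cat > h.py <<'E'
from cell import state, imaging, env, spot_in, mark_of
import numpy as np, cv2
def world(c,uv,z=None):
    K=np.array(c["intrinsics"]);T=np.array(c["camera_from_world"]);R=T[:3,:3];o=-R.T@T[:3,3]
    u,v=uv;r=np.linalg.inv(K)@[u,v,1.];d=R.T@np.array([r[0],-r[1],-r[2]])
    if z is None:
        s=c["z_map"][int(round(v)),int(round(u))]
    else: s=(z-o[2])/d[2]
    return o+s*d
E
python3 - <<'E'
from h import *
np.set_printoptions(precision=1,suppress=True)
Z=dict(third_mark=70,lever_top=110,start_button_top=92,vial=70,sealer=0)
for cam in("top","side"):
    c=imaging.read_camera(cam);cv2.imwrite(f"pics/{cam}0.png",c["color"][:,:,::-1])
    print(cam,c["camera_from_world"])
    for n,z in Z.items():
        for m in mark_of(cam,n)[:2]: print(n,m["confidence"],m["uv"],world(c,m["uv"],z),world(c,m["uv"]))
s=state();print(s["t"],s["eef_pos"],s["tcp_rot"],s["ft_force"],s["opening"])
E
```

```text
top [[   -0.1    -1.      0.     15.2]
 [    1.     -0.1     0.2  -546.7]
 [   -0.2     0.      1.  -1191. ]
 [    0.      0.      0.      1. ]]
third_mark 0.78 [284.9, 249.2] [540.4  67.8  70. ] [540.7  67.9  68.7]
lever_top 0.38 [312.8, 244.1] [540.5  -6.1 110. ] [549.2  -6.4  70.6]
lever_top 0.33 [253.8, 256.1] [519.2 145.3 110. ] [518.9 145.1 111.6]
start_button_top 0.71 [276.5, 242.5] [554.9  87.4  92. ] [560.4  89.2  68.1]
start_button_top 0.5 [232.0, 253.7] [532.8 203.4  92. ] [532.8 203.3  92.3]
vial 0.69 [252.3, 257.5] [523.8 154.3  70. ] [515.5 149.  111.8]
sealer 0.72 [280.1, 241.7] [577.6  84.    0. ] [562.   79.6  67.9]
side [[   -1.     -0.1    -0.    535.3]
 [    0.1    -0.7     0.7   -86.9]
 [   -0.1     0.7     0.7 -1207.6]
 [    0.      0.      0.      1. ]]
third_mark 0.68 [315.3, 266.5] [545.3  63.9  70. ] [545.4  62.6  68.5]
start_button_top 0.54 [307.7, 320.8] [545.  208.4  92. ] [544.9 209.4  93.4]
vial 0.55 [320.5, 303.4] [527.1 152.7  70. ] [525.9 164.2  86. ]
sealer 0.76 [299.8, 298.0] [575.9  92.4   0. ] [567.4 143.8  70.7]
0.6 [160.5 604.  214.7] [3.1 0.  2.9] [-0.3 -0.2 -0.2] 0.9982906273057752
```

Run:
```python
import cv2
a=cv2.imread("pics/top0.png")[180:330,180:380];b=cv2.imread("pics/side0.png")[180:380,220:420]
cv2.imwrite("pics/a.png",cv2.resize(a,None,fx=4,fy=4,interpolation=cv2.INTER_CUBIC));cv2.imwrite("pics/b.png",cv2.resize(b,None,fx=3,fy=3,interpolation=cv2.INTER_CUBIC))
```

```text
(no output)
```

View pics/a.png

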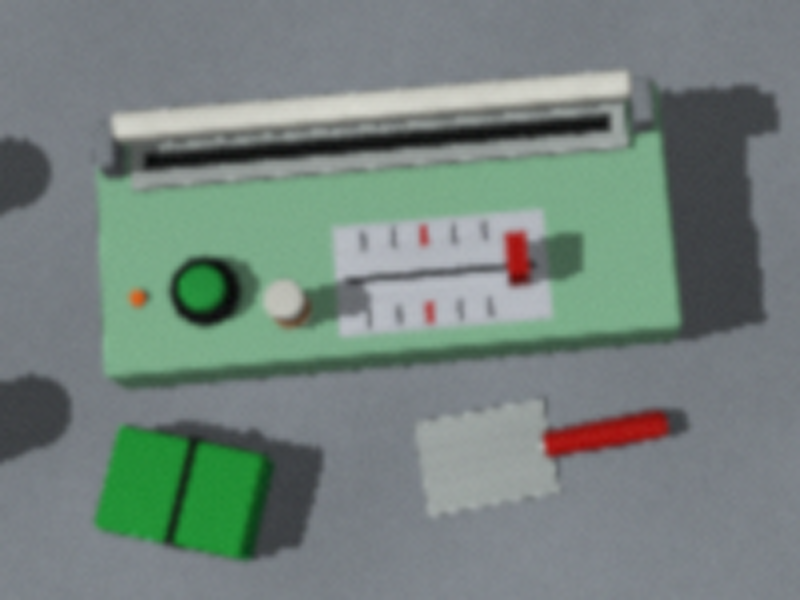

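View pics/b.png

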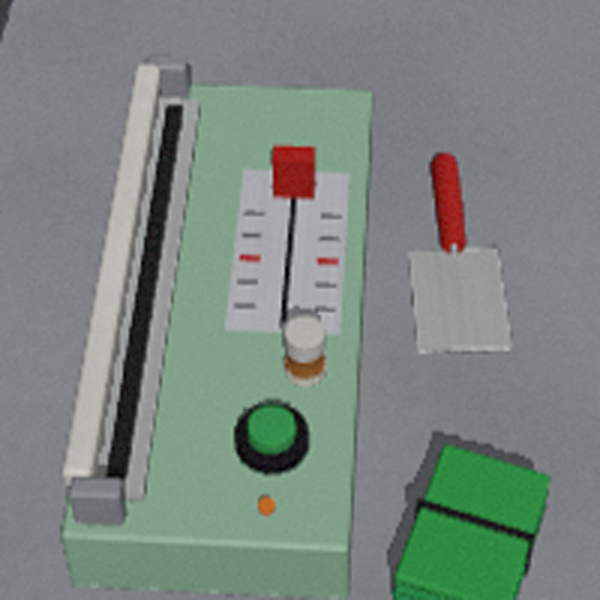

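View pics/top0.png

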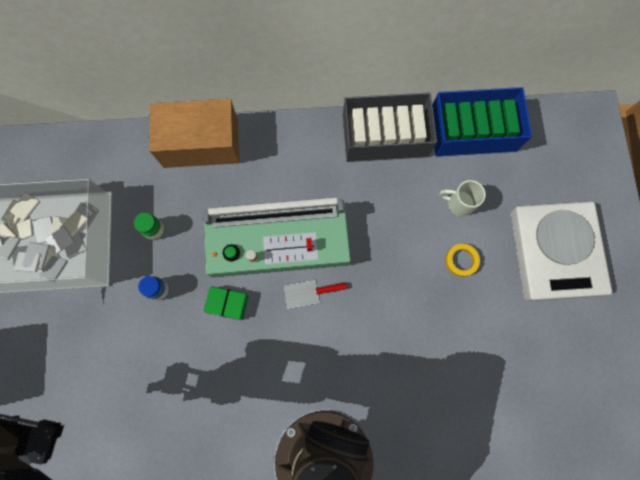

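Top view: the lever is at about px (309,244), the button at (231,252), the red third marks are centred at about (287,248), and the vial is near (252,256). The network's first lever and button hits were wrong, so I'll refine these by colour.

```bash
cat >> h.py <<'E'
def blobs(c,lo,hi,zr,box):
    """colour blobs (HSV range) with world height range and world xy box; gives mean world xy, n"""
    hsv=cv2.cvtColor(c["color"],cv2.COLOR_RGB2HSV)
    m=cv2.inRange(hsv,lo,hi)
    if lo[0]<=0: m|=cv2.inRange(hsv,(172,lo[1],lo[2]),(180,255,255))
    n,l,st,ce=cv2.connectedComponentsWithStats(m)
    out=[]
    for i in range(1,n):
        if st[i,4]<4: continue
        P=np.array([world(c,(u,v)) for v,u in np.argwhere(l==i)])
        k=(P[:,2]>zr[0])&(P[:,2]<zr[1])&(P[:,0]>box[0])&(P[:,0]<box[1])&(P[:,1]>box[2])&(P[:,1]<box[3])
        if k.sum()>=4: out.append((P[k].min(0),P[k].mean(0),P[k].max(0),int(k.sum())))
    return out
E
cat > m.py <<'E'
from h import *
import sys
np.set_printoptions(precision=1,suppress=True)
B=(470,620,-60,260)
for cam in sys.argv[1:]:
    c=imaging.read_camera(cam);print(cam)
    for nm,lo,hi,zr in(("lever",(0,120,80),(8,255,255),(103,118)),("marks",(0,90,80),(8,255,255),(60,80)),("button",(50,150,60),(75,255,255),(84,100)),("lamp",(9,150,100),(20,255,255),(60,82))):
        for b in blobs(c,lo,hi,zr,B): print(nm,*b)
E
python3 m.py top side
```

```text
top
lever [531.   -2.2 103. ] [543.4   3.5 109.5] [557.5   9.3 113.9] 52
marks [565.   63.2  65.6] [569.4  64.8  69.2] [573.2  66.3  70.7] 8
marks [541.4  -4.1  65.9] [548.3   3.8  68.8] [556.6  11.9  71.1] 6
marks [514.4  63.3  67.1] [518.   63.5  69.2] [522.1  63.8  71.2] 4
button [525.3 195.3  84.3] [539.5 208.8  90.9] [555.2 225.1  98.7] 106
lamp [535.4 250.5  69.8] [538.9 253.4  74.2] [542.7 256.9  78.8] 9
side
lever [532.   -5.2 103.1] [545.2   5.7 108. ] [559.6  14.4 112.2] 102
marks [532.4   8.2  70.9] [545.8  10.3  76.5] [559.2  13.1  79.9] 34
marks [564.2  59.7  64.8] [570.1  62.5  69.1] [576.1  65.2  73.3] 14
marks [512.1  58.2  67.5] [518.1  61.5  69.7] [524.1  65.4  72.3] 14
button [526.2 193.4  84.3] [540.5 210.9  90.4] [555.  224.4  95.6] 201
lamp [523.3 156.5  78.2] [528.7 160.9  80.7] [536.9 163.7  81.8] 6
lamp [536.5 247.4  70. ] [540.3 252.9  72.9] [544.2 258.3  76.2] 22
```

```bash
cat >> h.py <<'E'
from scipy.spatial.transform import Rotation as Ro
def rel(*targets):
    s=state();R=Ro.from_euler("xyz",s["tcp_rot"])
    for t in targets: print(t,"slide m",np.round(R.inv().apply(np.array(t)-s["eef_pos"])/1000,4))
    y=s["tcp_rot"][2]; print("t",s["t"],"pos",np.round(s["eef_pos"],1),"rot",np.round(s["tcp_rot"],4),"roll to 3.16:",round((y-3.16+np.pi)%(2*np.pi)-np.pi,4),"F",np.round(s["ft_force"],2))
E
python3 -c "
from h import *
rel((300,450,210),(440,300,200),(545.5,100,200),(545.5,-45,180))"
```

```text
(300, 450, 210) slide m [-0.1744 -0.1131  0.0047]
(440, 300, 200) slide m [-0.3482 -0.2221  0.0147]
(545.5, 100, 200) slide m [-0.5015 -0.3882  0.0146]
(545.5, -45, 180) slide m [-0.5388 -0.5284  0.0346]
t 0.7 pos [160.5 604.1 214.7] rot [3.1415 0.     2.8818] roll to 3.16: -0.2782 F [ 0.41 -0.02  0.11]
```

Emit:
step_arm([
  {"slide":[-0.05,-0.032,0.0],"roll":-0.05},
  {"slide":[-0.1,-0.064,0.004],"roll":-0.12},
  {"slide":[-0.15,-0.096,0.005],"roll":-0.2},
  {"slide":[-0.2,-0.128,0.005],"roll":-0.278},
  {"slide":[-0.25,-0.16,0.005],"roll":-0.278},
], fingers=0)

```text
t: 1.32
eef_pos: [362.1, 383.7, 209.8]
tcp_rot: [3.141, 0.0, -3.122]
ft_force: [0.1, 0.8, -0.7]
opening: 0.535
grip_force: 0.0
```

```bash
python3 -c "
from h import *
rel((440,300,200),(545.5,100,200),(545.5,-45,180))"
```

```text
(440, 300, 200) slide m [-0.0762 -0.0852  0.0098]
(545.5, 100, 200) slide m [-0.1778 -0.2873  0.0098]
(545.5, -45, 180) slide m [-0.1749 -0.4322  0.0298]
t 1.325 pos [362.1 383.7 209.8] rot [ 3.1412e+00  4.0000e-04 -3.1221e+00] roll to 3.16: 0.0011 F [ 0.09  0.83 -0.67]
```

Emit:
step_arm([
  {"slide":[-0.04,-0.047,0.0],"roll":0},
  {"slide":[-0.08,-0.094,0.0],"roll":0},
  {"slide":[-0.12,-0.14,0.0],"roll":0},
  {"slide":[-0.15,-0.195,0.0],"roll":0},
  {"slide":[-0.175,-0.25,0.0],"roll":0},
])

```text
t: 1.95
eef_pos: [541.6, 136.5, 209.7]
tcp_rot: [3.141, 0.0, -3.123]
ft_force: [0.1, 0.5, -0.2]
opening: 0.022
grip_force: 0.0
```

Emit:
step_arm([
  {"slide":[0,-0.06,0.0],"roll":0},
  {"slide":[0,-0.12,0.0],"roll":0},
  {"slide":[0,-0.175,0.0],"roll":0},
  {"slide":[0,-0.175,0.0],"roll":0},
])

```text
t: 2.45
eef_pos: [543.8, -39.8, 209.6]
tcp_rot: [-3.141, 0.0, -3.128]
ft_force: [0.0, 0.5, 0.2]
opening: 0.003
grip_force: 0.0
```

```bash
python3 -c "
from h import *
rel((544.5,-40,82))
c=imaging.read_camera('wrist');cv2.imwrite('pics/w1.png',c['color'][:,:,::-1])
"; python3 m.py wrist top
```

```text
(544.5, -40, 82) slide m [-0.0007 -0.0002  0.1276]
t 2.45 pos [543.8 -39.8 209.6] rot [-3.1413e+00  3.0000e-04 -3.1278e+00] roll to 3.16: -0.0046 F [0.05 0.53 0.2 ]
wrist
lever [532.1  -3.4 103.7] [545.9   3.6 109.9] [560.4  10.8 112. ] 782
marks [512.4  60.3  68.6] [518.9  63.1  70.7] [525.5  65.4  73. ] 105
marks [532.1  -3.6  70.3] [539.3   0.9  76.5] [562.2  18.2  80. ] 61
marks [563.9  61.5  68.7] [570.6  64.3  70.8] [578.2  67.   72.6] 103
button [536.9 200.5  90.8] [537.8 201.8  91.8] [538.6 203.4  93.1] 8
button [538.1 194.4  90.6] [546.9 201.1  92. ] [554.8 206.9  93.7] 128
top
button [525.2 194.   84.7] [539.3 208.1  90.6] [554.3 221.9  97.3] 108
lamp [535.8 250.6  69.7] [539.  253.6  73.4] [541.9 256.8  75.9] 9
```

View pics/w1.png

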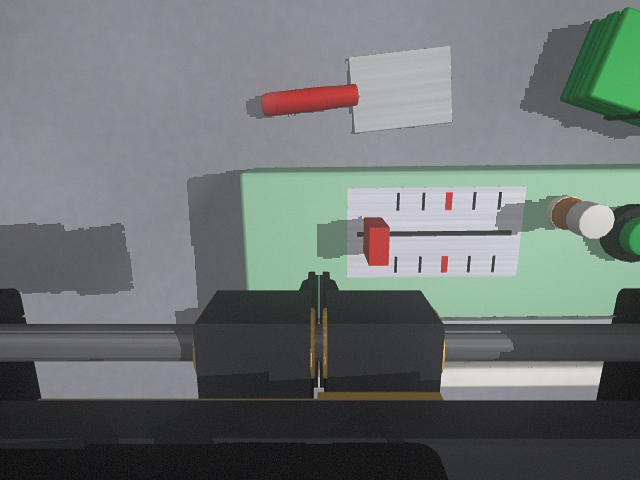

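The wrist view shows the shut fingertips behind the lever (red block at px 376,241). The red marks are at (448,200) and (444,264), and the deck behind the lever is clear. Now I'll lower.

Emit:
step_arm([
  {"slide":[-0.001,0,0.04]},
  {"slide":[-0.001,0,0.08]},
  {"slide":[-0.001,0,0.11]},
  {"slide":[-0.001,0,0.125]},
  {"slide":[-0.001,0,0.125]},
])

```text
invalid input at $.increments[0]: expected keys slide, roll
```

Emit:
step_arm([
  {"slide":[0,0.006,0]},
  {"slide":[0,0.012,0]},
  {"slide":[0,0.016,0]},
  {"slide":[0,0.02,0]},
  {"slide":[0,0.02,0]},
])

```text
invalid input at $.increments[0]: expected keys slide, roll
```

Emit:
step_arm([
  {"slide":[-0.001,0,0.04],"roll":0},
  {"slide":[-0.001,0,0.08],"roll":0},
  {"slide":[-0.001,0,0.11],"roll":0},
  {"slide":[-0.001,0,0.125],"roll":0},
  {"slide":[-0.001,0,0.125],"roll":0},
])

```text
t: 3.22
eef_pos: [544.7, -35.7, 84.3]
tcp_rot: [3.141, -0.001, -3.122]
ft_force: [0.6, -0.5, -0.0]
opening: 0.006
grip_force: 0.0
```

Emit:
step_arm([
  {"slide":[0,0.006,0],"roll":0},
  {"slide":[0,0.012,0],"roll":0},
  {"slide":[0,0.016,0],"roll":0},
  {"slide":[0,0.02,0],"roll":0},
  {"slide":[0,0.02,0],"roll":0},
])

```text
t: 3.85
eef_pos: [544.4, -16.2, 84.7]
tcp_rot: [3.142, 0.0, -3.123]
ft_force: [0.2, 0.0, -0.2]
opening: 0.001
grip_force: 0.0
```

Emit:
step_arm([
  {"slide":[0,0.001,0],"roll":0},
  {"slide":[0,0.002,0],"roll":0},
  {"slide":[0,0.003,0],"roll":0},
  {"slide":[0,0.004,0],"roll":0},
  {"slide":[0,0.004,0],"roll":0},
])

```text
t: 4.47
eef_pos: [544.3, -12.5, 84.6]
tcp_rot: [3.142, 0.0, -3.123]
ft_force: [-0.5, 0.5, -0.5]
opening: 0.007
grip_force: 0.1
```

Emit:
step_arm([
  {"slide":[0,0.001,0],"roll":0},
  {"slide":[0,0.002,0],"roll":0},
  {"slide":[0,0.003,0],"roll":0},
  {"slide":[0,0.004,0],"roll":0},
  {"slide":[0,0.004,0],"roll":0},
])

```text
t: 5.1
eef_pos: [544.2, -8.6, 84.6]
tcp_rot: [3.142, -0.0, -3.123]
ft_force: [-1.5, -5.1, -0.1]
opening: 0.007
grip_force: 2.1
```

```bash
python3 m.py wrist; python3 -c "
from h import *
c=imaging.read_camera('wrist');cv2.imwrite('pics/w2.png',c['color'][150:350,250:550,::-1].repeat(2,0).repeat(2,1))
rel()"
```

```text
wrist
lever [531.3   0.7 103. ] [531.9   7.4 104.8] [532.6  14.5 107.6] 109
marks [511.5  60.2  68.9] [518.6  63.   70.6] [525.8  66.   72.5] 309
marks [531.4   0.7  71.8] [532.2   7.2  76.1] [541.8  14.3  80. ] 155
t 5.2 pos [544.2  -8.6  84.6] rot [ 3.1416 -0.     -3.1234] roll to 3.16: -0.0002 F [ 0.09 -4.29 -0.53]
```

View pics/w2.png

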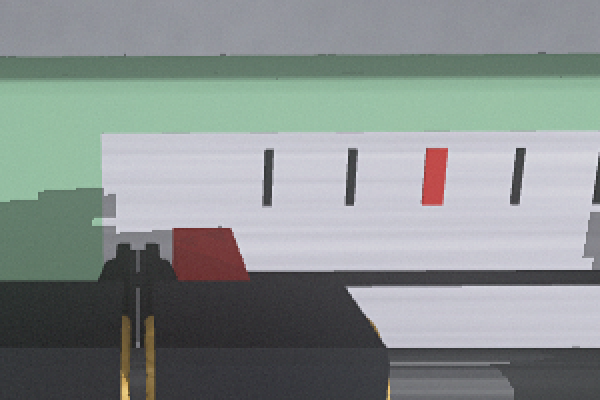

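The lever is in contact at TCP y −8.6, with its centre at 7.5, about 16 mm ahead of the TCP. Travel is about 4 mm, and the third mark at crop px (435,177) is still well ahead. Crest 3 should come at TCP y of about 37.6, so I'll stop near 42.

Emit:
step_arm([
  {"slide":[0,0.002,0],"roll":0},
  {"slide":[0,0.004,0],"roll":0},
  {"slide":[0,0.006,0],"roll":0},
  {"slide":[0,0.008,0],"roll":0},
  {"slide":[0,0.01,0],"roll":0},
])

```text
t: 5.82
eef_pos: [544.1, 1.9, 84.7]
tcp_rot: [3.141, 0.0, -3.123]
ft_force: [0.3, 0.5, -0.4]
opening: 0.006
grip_force: 0.0
```

Emit:
step_arm([
  {"slide":[0,0.002,0],"roll":0},
  {"slide":[0,0.004,0],"roll":0},
  {"slide":[0,0.006,0],"roll":0},
  {"slide":[0,0.008,0],"roll":0},
  {"slide":[0,0.01,0],"roll":0},
])

```text
t: 6.45
eef_pos: [543.9, 11.2, 84.6]
tcp_rot: [-3.141, 0.0, -3.123]
ft_force: [-0.9, -5.9, 0.3]
opening: -0.0
grip_force: 2.6
```

Emit:
step_arm([
  {"slide":[0,0.002,0],"roll":0},
  {"slide":[0,0.004,0],"roll":0},
  {"slide":[0,0.006,0],"roll":0},
  {"slide":[0,0.008,0],"roll":0},
  {"slide":[0,0.01,0],"roll":0},
])

```text
t: 7.08
eef_pos: [543.7, 21.8, 84.6]
tcp_rot: [3.141, 0.0, -3.123]
ft_force: [-0.1, -1.4, -0.5]
opening: 0.005
grip_force: 0.0
```

```bash
python3 m.py wrist; python3 -c "
from h import *
rel()"
```

```text
wrist
lever [530.4  36.6 103. ] [531.   43.6 105.2] [531.5  50.5 107.6] 127
marks [511.3  60.3  68.8] [518.6  63.1  70.6] [525.8  65.7  72.7] 300
marks [530.5  36.5  70.2] [532.1  42.4  76.2] [543.2  50.3  80. ] 164
t 7.125 pos [543.7  22.   84.6] rot [ 3.1413  0.     -3.1232] roll to 3.16: -0.0 F [-0.38 -0.58 -1.31]
```

The lever is resting in the second click (y 43.6). Now the third, more slowly.

Emit:
step_arm([
  {"slide":[0,0.003,0],"roll":0},
  {"slide":[0,0.006,0],"roll":0},
  {"slide":[0,0.008,0],"roll":0},
  {"slide":[0,0.01,0],"roll":0},
  {"slide":[0,0.012,0],"roll":0},
])

```text
t: 7.75
eef_pos: [543.5, 33.2, 84.6]
tcp_rot: [-3.141, -0.0, -3.123]
ft_force: [-0.7, -5.5, -0.1]
opening: 0.005
grip_force: 2.7
```

Emit:
step_arm([
  {"slide":[0,0.0015,0],"roll":0},
  {"slide":[0,0.003,0],"roll":0},
  {"slide":[0,0.0045,0],"roll":0},
  {"slide":[0,0.006,0],"roll":0},
  {"slide":[0,0.006,0],"roll":0},
])

```text
t: 8.38
eef_pos: [543.4, 39.8, 84.6]
tcp_rot: [3.141, 0.0, -3.123]
ft_force: [1.2, -0.4, 0.1]
opening: 0.006
grip_force: 0.0
```

```bash
python3 m.py wrist; python3 -c "
from h import *
rel()"
```

```text
wrist
lever [529.9  56.4 103.1] [530.6  63.2 105.3] [532.2  70.2 108.2] 141
marks [511.5  60.6  69.1] [518.8  63.1  70.6] [525.7  65.7  72.5] 299
marks [530.3  56.4  71.1] [531.8  62.1  75.8] [543.2  70.3  79.9] 194
t 8.425 pos [543.4  39.6  84.6] rot [ 3.1414e+00  1.0000e-04 -3.1232e+00] roll to 3.16: -0.0 F [-0.76  0.29  0.71]
```

The lever sits on the third mark (63.2 vs 63.1) and the finger is free of it. Retreat, rise, then go to the button.

Emit:
step_arm([
  {"slide":[0,-0.015,0],"roll":0},
  {"slide":[0,-0.03,0],"roll":0},
  {"slide":[0,-0.03,-0.04],"roll":0},
  {"slide":[0,-0.03,-0.08],"roll":0},
  {"slide":[0,-0.03,-0.12],"roll":0},
])

```text
t: 9.05
eef_pos: [543.8, 8.2, 205.9]
tcp_rot: [3.142, -0.0, -3.124]
ft_force: [0.1, -0.1, -0.8]
opening: 0.004
grip_force: 0.0
```

```bash
python3 m.py wrist;  python3 -c "
from h import *
rel((540.3,208.8,150))"
```

```text
wrist
lever [530.6  56.5 103.2] [544.3  63.7 109.9] [559.   71.2 112.5] 810
marks [512.   60.7  67.6] [518.9  63.1  70.5] [525.3  65.6  72.1] 109
marks [530.7  56.4  69.4] [553.3  61.4  74.1] [578.1  70.   80. ] 140
button [543.9 202.7  91.3] [544.4 203.9  92.1] [544.8 205.6  93.1] 4
button [544.3 213.4  91.2] [545.3 214.6  92.1] [546.2 215.8  92.9] 5
button [543.5 217.   90.3] [547.2 219.8  91.5] [550.9 221.8  92.5] 16
button [549.9 204.3  91.9] [551.1 205.1  92.4] [552.  205.7  93.3] 4
button [550.9 209.8  91.4] [551.3 210.5  92. ] [551.7 211.1  92.8] 4
button [551.6 211.   90.4] [552.9 212.5  91.7] [554.2 215.   93. ] 8
lamp [535.4 248.2  70.6] [539.7 252.9  73.8] [544.6 258.3  75.8] 143
(540.3, 208.8, 150) slide m [0.0022 0.2007 0.0607]
t 9.1 pos [545.5   8.2 210.8] rot [-3.1408  0.0067 -3.1242] roll to 3.16: -0.001 F [ 1.99 -0.51  4.98]
```

Emit:
step_arm([
  {"slide":[0,0.05,0],"roll":0},
  {"slide":[0,0.1,0],"roll":0},
  {"slide":[0,0.15,0],"roll":0},
  {"slide":[0,0.2,0],"roll":0},
  {"slide":[0,0.2,0],"roll":0},
])

```text
t: 9.72
eef_pos: [540.2, 211.1, 204.3]
tcp_rot: [3.141, -0.0, -3.121]
ft_force: [0.2, -0.5, -0.7]
opening: 0.008
grip_force: 0.0
```

```bash
python3 m.py top;  python3 -c "
from h import *
rel((540.3,208.8,100),(540.3,208.8,86))"
```

```text
top
lever [529.3  57.1 104.1] [542.3  63.9 109. ] [556.3  70.4 115.7] 59
marks [530.7  56.7  66.6] [555.1  63.8  72. ] [573.4  73.1  79.1] 11
marks [513.3  63.3  70. ] [517.7  63.4  70.9] [521.8  63.5  72.9] 4
(540.3, 208.8, 100) slide m [-1.000e-04 -8.000e-04  1.042e-01]
(540.3, 208.8, 86) slide m [-1.000e-04 -8.000e-04  1.182e-01]
t 9.775 pos [540.2 209.7 204.2] rot [-3.1415e+00 -4.0000e-04 -3.1216e+00] roll to 3.16: 0.0015 F [ 0.02 -0.41 -0.82]
```

Emit:
step_arm([
  {"slide":[0,0,0.04],"roll":0},
  {"slide":[0,0,0.075],"roll":0},
  {"slide":[0,0,0.095],"roll":0},
  {"slide":[0,0,0.105],"roll":0},
  {"slide":[0,0,0.105],"roll":0},
])

```text
t: 10.4
eef_pos: [540.5, 208.5, 99.5]
tcp_rot: [-3.141, -0.001, -3.124]
ft_force: [-0.2, -0.3, -0.4]
opening: 0.007
grip_force: 0.0
```

Emit:
step_arm([
  {"slide":[0,0,0.004],"roll":0},
  {"slide":[0,0,0.008],"roll":0},
  {"slide":[0,0,0.01],"roll":0},
  {"slide":[0,0,0.012],"roll":0},
  {"slide":[0,0,0.012],"roll":0},
])

```text
t: 11.02
eef_pos: [540.5, 209.5, 87.8]
tcp_rot: [3.141, 0.001, -3.123]
ft_force: [0.6, -1.5, 4.6]
opening: 0.006
grip_force: 2.0
```

Almost down (about 4.5 N). Press in 0.7 mm steps to the stop.

Emit:
step_arm([
  {"slide":[0,0,0.0007],"roll":0},
  {"slide":[0,0,0.0014],"roll":0},
  {"slide":[0,0,0.002],"roll":0},
  {"slide":[0,0,0.0025],"roll":0},
  {"slide":[0,0,0.0025],"roll":0},
])

```text
t: 11.65
eef_pos: [540.6, 209.5, 86.1]
tcp_rot: [3.141, 0.001, -3.123]
ft_force: [-2.2, -3.6, 14.7]
opening: 0.006
grip_force: 7.2
```

14.7 N means it is on the hard stop, fully down. Release and rise.

Emit:
step_arm([
  {"slide":[0,0,-0.006],"roll":0},
  {"slide":[0,0,-0.02],"roll":0},
  {"slide":[0,0,-0.06],"roll":0},
  {"slide":[0,0,-0.11],"roll":0},
  {"slide":[0,0,-0.13],"roll":0},
])

```text
t: 12.28
eef_pos: [540.4, 209.7, 218.2]
tcp_rot: [3.141, 0.003, -3.123]
ft_force: [0.6, -0.3, -1.0]
opening: 0.005
grip_force: 0.0
```

Emit:
step_arm([
  {"slide":[0.05,0,0],"roll":0},
  {"slide":[0.08,0,0],"roll":0},
  {"slide":[0.08,0,0],"roll":0},
  {"slide":[0.08,0,0],"roll":0},
])

```text
t: 12.78
eef_pos: [460.9, 208.2, 215.5]
tcp_rot: [3.141, 0.001, -3.123]
ft_force: [-0.2, -0.4, -0.3]
opening: 0.006
grip_force: 0.0
```

```bash
python3 m.py side;  python3 -c "
from h import *
rel()
c=imaging.read_camera('side');cv2.imwrite('pics/s2.png',cv2.resize(c['color'][180:380,200:460,::-1],None,fx=3,fy=3))"
```

```text
side
lever [530.7  54.7 103.3] [544.2  64.7 108.2] [558.1  73.6 111.7] 105
marks [531.3  18.   65. ] [545.   61.2  74.8] [562.9  74.2  80. ] 44
marks [563.7  61.9  68.1] [570.4  63.8  70.6] [576.1  65.7  73.6] 13
marks [512.2  58.5  66.6] [518.1  61.   69.1] [524.1  64.8  72.4] 14
button [526.2 191.6  84.1] [540.8 210.2  90.6] [555.4 224.3  94.6] 188
lamp [517.7 156.4  78.6] [526.4 161.7  80.6] [535.1 164.3  81.7] 5
lamp [536.6 249.   70.4] [540.3 253.3  73.5] [544.3 259.5  77.1] 22
t 12.825 pos [461.1 208.1 215.3] rot [ 3.1413e+00  4.0000e-04 -3.1236e+00] roll to 3.16: -0.0004 F [-0.43  0.43 -0.54]
```

View pics/s2.png

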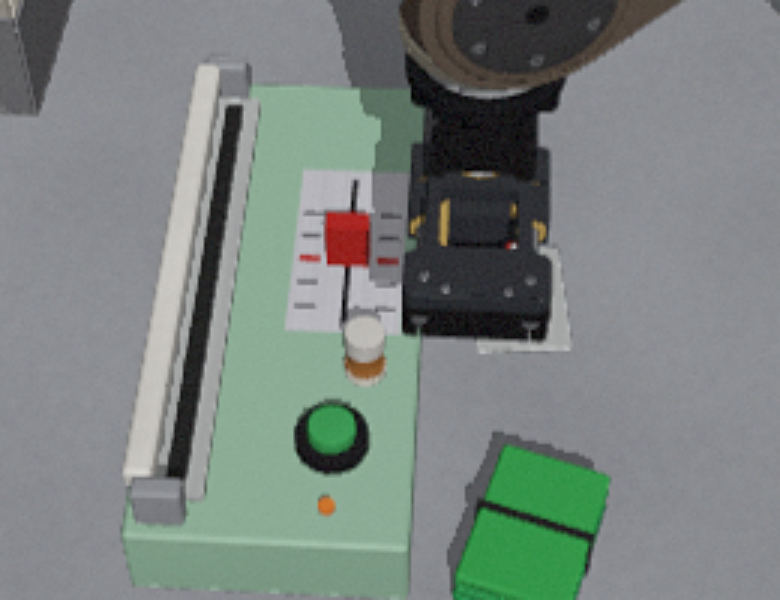

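The lever (crop px 347,240) rests at the third mark, the button (332,428) is up, the vial (365,348) is still standing, and the arm is clear.

```bash
python3 -c "
from h import *
print(env.job_done())"
```

```text
the job is handed in; nothing more can be done
None
```

The job is handed in: the heat lever rests in the third click, the green button was pressed to its stop and came back up, and in the last picture the vial and packets stood where they were, with the arm clear.

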